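# Dock the vial tray against the hidden stop

### The job

The vial tray has been left at the back of the bench. Hook a fingertip behind its far lip and drag it towards you into the sampler's docking bay, under the hood, until it sits fully home against the end stop (the stop is deep under the hood and is clamped in a different place each time, so feel for it), with the tray's left side flush along the side rail, and let go. Go gently: never lean hard on the stop or the rail, keep the tray down on the bench and the vials upright in it, and leave the other glassware where it is.

Things in the scene. Friction and masses are not known exactly. Their poses are not given: they have to be found in the camera images.
- tray: White plastic open vial tray, 120 mm (x) by 170 mm (y), vertical 5 mm walls 40 mm high, 3 x 4 pockets, loose on the bench, 0.45 to 0.75 kg with its vials. On the middle 130 mm of its far (+x) wall a 5 mm lip rises to 55 mm, outer face in line with the wall's. Origin: centre of its underside; +x points to the far lip, +y to its left (the side rail's side), z up.
- tray_lip (a point): Point on the tray's far lip: outer (far) face, middle of its length, at its top edge (tray frame x +60, y 0, z +55 mm).
- tray_near_l (a point): Tray's near left bottom corner, on the outer faces (tray frame x -60, y +85, z 0 mm).
- tray_far_l (a point): Tray's far left bottom corner (tray frame x +60, y +85, z 0 mm).
- dock: Docking bay, fixed. Aluminium side rail 20 mm high, 12 mm thick; its inner face is the plane y = 0, x -85 to +190 mm. Origin on that face at bench level; +x away from the robot along the rail, +y left. The tray goes right of the rail (y < 0). Left of it a white box, x -85 to +60, y +12 to +97 mm, 64 mm high. Tray and dock (rail, stop) must never be pressed together with over 18 N.
- dock_mouth (a point): Middle of the hood's far lower edge, the bay's mouth: dock frame x +45, y -88, z +56 mm. The white hood's 8 mm roof covers x -85 to +45, y -188 to +12 mm, with 56 mm free height under it (tray and vials pass), top at 64 mm, closed at its near end.
- seat (a joint): Sprung steel seat pin (8 mm thick, 9 mm above the bench, dock y -85 mm) in the end stop's face; yields to about 1 N. 0 = out, 8 mm in front of the face; 0.008 m = pushed level with the face: tray home (over 0.0065 counts). The stop is a rigid block 155 mm wide (dock y -162 to -8 mm), 16 mm high, its face clamped anywhere from dock x -45 to 0 mm, deep under the hood: found by feel.
- vial0: Small glass vial with grey cap, 22 mm across, 46 mm high, 20 g, standing loose in a pocket of the tray, its foot 5 mm above the bench. Origin: centre of its foot.
- vial1: Small glass vial with grey cap, 22 mm across, 46 mm high, 20 g, standing loose in a pocket of the tray, its foot 5 mm above the bench. Origin: centre of its foot.
- vial2: Small glass vial with grey cap, 22 mm across, 46 mm high, 20 g, standing loose in a pocket of the tray, its foot 5 mm above the bench. Origin: centre of its foot.
- vial3: Small glass vial with grey cap, 22 mm across, 46 mm high, 20 g, standing loose in a pocket of the tray, its foot 5 mm above the bench. Origin: centre of its foot.
- bottle: Bystander: amber bottle, 60 mm across, 130 mm high, beyond and to the left. Origin: centre of its foot.
- beaker: Bystander: glass beaker, 70 mm across, 85 mm high, to the right. Origin: centre of its foot.
- jar: Bystander: white jar, 48 mm across, 60 mm high, to the right of the tray's far side. Origin: centre of its foot.
Mind the look-alikes: they are no part of the job. What is shaped like the tray but blue or purple is not meant.

How it is judged:
On the way:
1. the tray is being dragged by fingers at its far lip (contact force between the fingers and tray above 0.5 N and x of the grasp point in the frame of tray above 0.015 m and distance of tray from where it was at the start of the episode above 0.03 m), for 0.1 s.
At the end, for the whole second after the job is handed in: The tray stands flat and still on the bench under the hood's mouth, pressing the end stop's seat pin in to within 1.5 mm of the stop's face, both its left corners within 2 mm of the side rail, its four vials upright in it (within 0.2 rad), and nothing touched by the robot (value of joint seat above 0.0065 m and x of tray in the frame of dock below 0.065 m and y of tray_near_l in the frame of dock between -0.002 and 0.004 m and y of tray_far_l in the frame of dock between -0.002 and 0.004 m and height (world z) of tray below 0.004 m and angle between tray's own z axis and vertical below 0.03 rad and linear speed of tray below 0.01 m/s and angle between each of vial0, vial1, vial2, vial3's own z axis and vertical below 0.2 rad).
It fails at once if tray and dock (rail or end stop) pressed together with more than 18 N (contact force between tray and dock above 18 N).
It fails at once if the tray lifted more than 15 mm or tipped more than 0.2 rad (height (world z) of tray above 0.015 m or angle between tray's own z axis and vertical above 0.2 rad).
It fails at once if a vial toppled (tilted more than 0.6 rad) (angle between any of vial0, vial1, vial2, vial3's own z axis and vertical above 0.6 rad).
It fails at once if other glassware moved more than 20 mm (distance of any of bottle, beaker, jar from where it was at the start of the episode above 0.02 m).
It also fails if it takes over 72 s, if anything falls off the work surface, if the arm or the gripper's body presses on something with over 40 N, if the wrist force passes 120 N, or if a joint passes its speed limit or range.

### The arm

A 6-joint arm with a two-finger parallel gripper is mounted at the origin on the work surface. World frame = base frame: x ahead of the robot, y to its left, z up, the work surface at z = 0. Lengths are in m, angles in rad, forces in N, time in s.
With the tool pointing down it reaches from about 0.225 to 0.725 m from the base axis. Payload 3.1 kg.
Tool frame: the origin (TCP) lies at the very end of the fingers, on their centre line; the grasp point (between the pads) lies env.tcp_to_grasp behind it (env.tcp_to_grasp is the distance from the TCP to the grasp point, in m); z points along the fingers, y is the direction in which the jaws open and shut (so a half turn about z gives the same grasp; the last joint's range is limited). The gripper opens to 85 mm and grips with 20 to 120 N. Pads are 22 mm wide; open, the fingers measure 114 mm over their backs; the gripper's body (76 mm by 85 mm) begins 54 mm behind the grasp point. The pads swing forward as they close: fully open they stand 13 mm farther back than shut.
Start: joints at [1.117, 0.048, 0.099, 1.622, 0, 1.443], TCP at [0.168, 0.497, 0.231] pointing down, gripper open.
Joint ranges: [-2.91, 2.91], [-0.99, 1.94], [-1.21, 1.42], [-2.12, 2.29], [-1.49, 1.47], [-3.14, 3.14]. Speed limits (rad/s): [2.79, 2.79, 3.14, 3.14, 3.14, 3.14].

### API

Orientations are given as a rotation vector (axis times angle).
In Python, from plant import env gives the robot as it stands.
- The arm moves only by the tool jog_arm, never from a script. Its argument "motion" is a list of rows, each an object with "dr": the turn, a rotation vector about the tool's x, y, z in degrees, a list of three; "delta_pos": the shift along the tool's x, y, z in mm, a list of three; "jaw": the opening, from 0 (shut) to 1 (fully open). A call has exactly 5 rows; each row is the pose to reach, as a shift and turn from the pose commanded when the call began, along the tool's axes at that moment; what a row does not reach only later rows make up. A row lasts 1/10 s, in which the tool goes at most 50 mm and 8.59 degrees, less where a joint would pass 70% of its speed; a pose out of reach is approached as far as the arm can. A call with a gripper value outside its range is refused whole. The fingers move at their own pace and stop on an object; the grip force is fixed at half the most. Time passes only in rows, so rows that repeat a pose let the fingers close, or fill a call up. It gives the time, the measured TCP pose, the force and the opening at its end, in the units of the state.
- env.observe(): the state, without advancing time (a new reading comes with each control period).
- env.snapshot(name): name is "side" or "top" or "wrist"; returns a dict with "color" (480x640x3 uint8, red, green, blue), "depth" (480x640 float32, m along the optical axis (not along the pixel's ray), 0 where there is no reading), "fovy" (degrees; the focal length in pixels is half the picture's height over the tangent of half this angle, whatever the lens; pixels are square), "cx", "cy" (the principal point, pixels), "T" (4x4, takes a point from camera to world coordinates). Camera axes: x right, y down, z forward; pixel columns grow to the right and rows downward; lengths in m; the calibration is good to about 2 mm. The wrist camera is an equidistant fisheye: a pixel r from the principal point sees the ray r / f radians off the axis. A picture is of the moment at which its call begins.
- env.sign_off(): hands the job in, once; it reports no verdict.
Trained networks look in a picture, given as the dict that the camera call returned (one of the last four; its "shot" number tells which), for a name from the list of things; names that differ only in an ending like _2 or _b are one class to them, and where a whole thing is asked for, a point or a joint stands for the part that bears it (a point fixed in the world has none). Each returns a list of dicts, best first, with "score" (0 to 1); they miss things now and then, are a little off and sometimes report something else, mostly with a low value. They report only what shows in the picture. A call takes as long as a camera call. They do not tell look-alikes from the thing itself.
- env.find_in(thing, picture): "centre" ([x, y, z] in m, in world coordinates, good to about 4 mm: the middle of the surface that is visible of it).
- env.regions_of(thing, picture): "region" (480x640 bool, what is visible of it).
The state is a dict: "clock": time; "qpos": joint angles; "joint_velocities": joint speeds; "joint_torque": joint torques, N m; "ee_pos": TCP position; "tcp_rot": TCP orientation; "contact_force": force on the tool from outside, world axes, zero at the start; "wrist_torque": the same for the moment, N m; "gripper_width": finger opening in m.
Only numpy, scipy, OpenCV 4.12 (cv2) and the standard library are available. Lean on these libraries where they do the work, as an engineer would, in place of code of your own. Each camera call takes 0.05 s, during which the arm holds its last target. There are 200 camera calls.

## Working session

There is one attempt and no reset: what is moved stays moved. The work goes in short steps, Python scripts to look and compute and a tool call to move; the robot and the scene stay as the last step left them, time stands still between calls to the robot, and variables do not carry over. Pictures are saved under pics/ and viewed, about 8 in all and at most 12, crops included, and the job is handed in when it is done.

Besides the shell and the picture viewer there is one more tool, called after "Request:" in YAML: its name, and indented under it one key for each argument. jog_arm: Moves the arm, as the interface text tells. Its arguments: {"type":"object","properties":{"motion":{"type":"array","items":{"type":"object","properties":{"dr":{"type":"array","items":{"type":"number"}},"delta_pos":{"type":"array","items":{"type":"number"}},"jaw":{"type":"number"}}}}},"required":["motion"]}

```bash
mkdir -p pics; cat > h.py <<'E'
import numpy as np, cv2
from plant import env
def px2w(s,u,v,d=None):
    f=240/np.tan(np.radians(s["fovy"])/2)
    d=s["depth"][int(v),int(u)] if d is None else d
    p=np.array([(u-s["cx"])/f*d,(v-s["cy"])/f*d,d,1]); return (s["T"]@p)[:3]
def cloud(s):
    f=240/np.tan(np.radians(s["fovy"])/2)
    v,u=np.mgrid[:480,:640]; d=s["depth"]
    P=np.stack([(u-s["cx"])/f*d,(v-s["cy"])/f*d,d,np.ones_like(d)],-1)
    W=(P@s["T"].T)[...,:3]; W[d==0]=np.nan; return W
def save(s,n): cv2.imwrite("pics/"+n,s["color"][...,::-1])
E
python3 - <<'E'
from h import *
print(env.observe(), env.tcp_to_grasp)
a=env.snapshot("top"); b=env.snapshot("side"); 
save(a,"top0.png"); save(b,"side0.png")
for s in (a,b):
  print(s["T"].round(3).tolist(), s["fovy"])
  for t in ["tray","tray_lip","tray_near_l","tray_far_l","dock","dock_mouth","bottle","beaker","jar","vial0"]:
    print(t,[(np.round(r["centre"],3).tolist(),round(r["score"],2)) for r in env.find_in(t,s)][:5])
E
```

```text
{'clock': 0.0, 'qpos': array([ 1.11721113e+00,  4.87410055e-02,  9.75853461e-02,  1.62198024e+00,
       -1.10427841e-05,  1.44296658e+00]), 'joint_velocities': array([ 1.70425872e-03,  8.48226571e-05,  2.00994075e-04, -8.10099998e-04,
       -4.59993029e-04,  2.13990828e-03]), 'joint_torque': array([-2.35447573e-03, -3.38792038e+01,  3.20009422e+01,  2.07327266e-02,
       -5.06624383e-04,  1.07238480e-05]), 'ee_pos': array([0.16777508, 0.49683014, 0.23011595]), 'tcp_rot': array([-0.50932862, -3.09935958,  0.00352502]), 'contact_force': array([0.38275357, 0.22771976, 0.13081881]), 'wrist_torque': array([ 0.00721112, -0.02833109, -0.03968472]), 'gripper_width': 0.08536259321846952} 0.0187
[[0.03, -0.996, 0.085, 0.372], [-1.0, -0.03, 0.004, -0.056], [-0.001, -0.085, -0.996, 1.449], [0.0, 0.0, 0.0, 1.0]] 47.279348794291344
tray [([0.232, -0.272, 0.004], 0.76), ([0.702, -0.436, 0.018], 0.75), ([0.556, -0.063, 0.009], 0.66)]
tray_lip [([0.228, -0.27, 0.004], 0.95), ([0.559, -0.062, 0.005], 0.71), ([0.705, -0.435, 0.014], 0.69), ([0.373, 0.07, 0.06], 0.16)]
tray_near_l [([0.701, -0.435, 0
[... 630 characters left out ...]
51.959680345685705
tray [([0.702, -0.436, 0.019], 0.88), ([0.557, -0.066, 0.028], 0.58), ([0.224, -0.271, 0.028], 0.57)]
tray_lip [([0.702, -0.437, 0.022], 0.88), ([0.557, -0.069, 0.026], 0.79)]
tray_near_l [([0.708, -0.435, 0.022], 0.92), ([0.227, -0.273, 0.024], 0.87), ([0.559, -0.067, 0.026], 0.63)]
tray_far_l [([0.227, -0.27, 0.022], 0.97), ([0.7, -0.431, 0.02], 0.72), ([0.558, -0.069, 0.03], 0.68)]
dock [([0.376, 0.055, 0.064], 0.62)]
dock_mouth [([0.373, 0.056, 0.065], 0.98)]
bottle [([0.632, 0.197, 0.076], 0.94)]
beaker [([0.41, -0.319, 0.054], 0.69)]
jar [([0.635, -0.275, 0.06], 0.89), ([0.63, 0.195, 0.075], 0.35)]
vial0 [([0.551, -0.088, 0.05], 0.71), ([0.512, -0.122, 0.049], 0.52)]
```

View pics/top0.png

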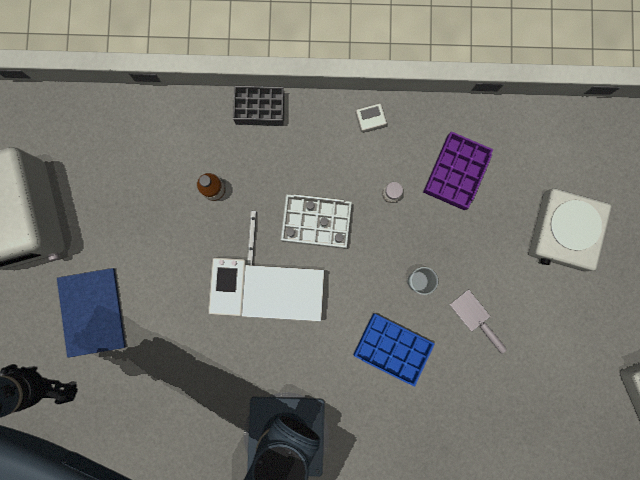

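View pics/side0.png

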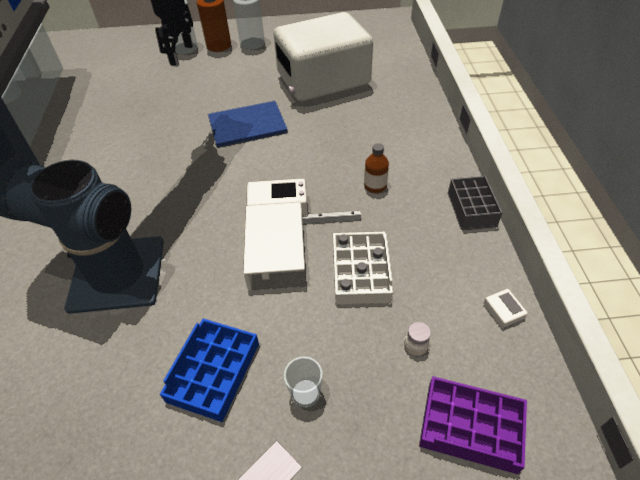

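Top view: white tray at (317,221), with four grey-capped vials. Things it could be confused with: blue tray (395,348), purple tray (458,171), black rack (259,105). I choose the white one. The dock hood is at (283,293), with the rail from (253,212) to (250,265). Next I measure poses and take a close crop.

```bash
python3 - <<'E'
from h import *
a=env.snapshot("top"); b=env.snapshot("side")
c=cv2.resize(a["color"][180:330,200:360],None,fx=5,fy=5,interpolation=cv2.INTER_CUBIC)[:600]
cv2.imwrite("pics/crop1.png",cv2.resize(c,None,fx=.8,fy=.8)[...,::-1])
for n,s in(("top",a),("side",b)):
  W=cloud(s); x,y,z=W[...,0],W[...,1],W[...,2]
  def rect(m,t):
    p=np.stack([x[m],y[m]],-1).astype(np.float32)
    r=cv2.minAreaRect(p*1000); print(n,t,m.sum(),np.round(r[0],1),np.round(r[1],1),round(r[2],2), np.round(cv2.boxPoints(r),0).tolist(), "z",np.nanmedian(z[m]).round(4))
  T=(x>.47)&(x<.66)&(y>-.2)&(y<.055)
  rect(T&(z>.032)&(z<.062),"tray")
  m=T&(z>.0515)&(z<.06)&(x>.6); rect(m,"lip") if m.sum()>5 else 0
  m=(x>.25)&(x<.47)&(y>-.2)&(y<.25)&(z>.055)&(z<.075); rect(m,"hood")
  m=(x>.47)&(x<.62)&(y>.055)&(y<.14)&(z>.013)&(z<.03); rect(m,"rail")
  p=np.stack([x[m],y[m]],-1); l=cv2.fitLine(p.astype(np.float32),cv2.DIST_HUBER,0,.001,.001).ravel(); print(l, np.degrees(np.arctan2(l[1],l[0])))
E
```

```text
top tray 1111 [554. -64.] [170.5 121.3] 85.35 [[487.0, -144.0], [607.0, -154.0], [621.0, 16.0], [500.0, 26.0]] z 0.0396
top lip 82 [610.5 -68.1] [127.    6.4] 85.05 [[602.0, -131.0], [608.0, -132.0], [619.0, -5.0], [613.0, -5.0]] z 0.0555
top hood 5969 [373.8  57.1] [285.  144.9] 88.2 [[297.0, -83.0], [442.0, -88.0], [451.0, 197.0], [306.0, 202.0]] z 0.0636
top rail 193 [523.5 103.6] [ 12.9 106.4] 88.39 [[470.0, 99.0], [576.0, 96.0], [577.0, 109.0], [470.0, 112.0]] z 0.0194
[ 0.9997108  -0.0240481   0.52252775  0.10337345] -1.3779879
side tray 1678 [551.6 -61.6] [175.5 120.3] 85.37 [[485.0, -144.0], [604.0, -154.0], [619.0, 21.0], [499.0, 31.0]] z 0.039
side lip 118 [608.6 -66.4] [129.9   5.5] 85.43 [[601.0, -131.0], [606.0, -131.0], [617.0, -2.0], [611.0, -1.0]] z 0.055
side hood 5362 [371.5  59. ] [288.9 145. ] 88.12 [[294.0, -83.0], [439.0, -88.0], [449.0, 201.0], [304.0, 206.0]] z 0.0643
side rail 231 [523.4 105.9] [ 17.2 103.9] 88.65 [[471.0, 99.0], [575.0, 96.0], [576.0, 113.0], [472.0, 116.0]] z 0.0196
[ 0.99987316 -0.01592705  0.5199439   0.103319  ] -0.91259134
```

View pics/crop1.png

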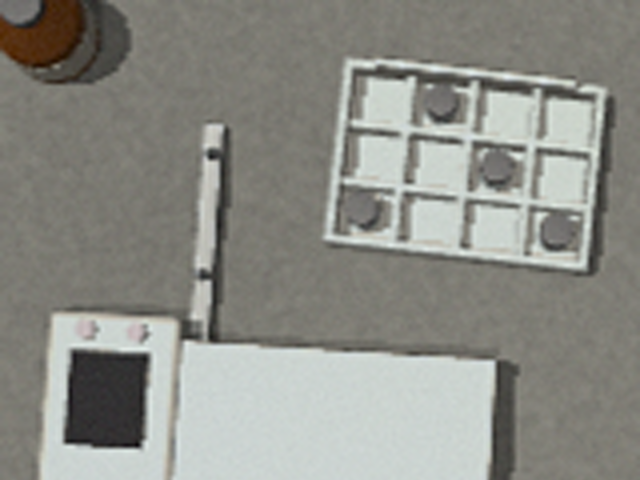

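The white tray is confirmed in the crop, with vials at far row 2nd column, middle row 3rd, and the near corners. It sits at about world (553,-63) mm, yaw -4.6°. The dock origin is about (387,103) mm, yaw -1.8°, so the tray is at dock (171,-161).

Plan: with the fingers shut, hook behind the lip and drag in -x. Then nudge the right wall to the rail, drag to the stop and release.

```bash
cat >> h.py <<'E'
from scipy.spatial.transform import Rotation as Ro
Y=np.radians(-1.8); O=np.array([.3870,.1027]); 
D=np.array([[np.cos(Y),-np.sin(Y)],[np.sin(Y),np.cos(Y)]])
def d2w(x,y): return O+D@[x,y]
def w2d(p): return D.T@(np.asarray(p)[:2]-O)
Rt=np.column_stack([np.r_[-D[:,0],0],np.r_[D[:,1],0],[0,0,-1]])
def go(x,y,z):
    "tool-axis mm shift and turn (deg) to world target x,y,z(m), tool x = -dock x, down"
    s=env.observe(); R=Ro.from_rotvec(s["tcp_rot"])
    print("t",s["clock"],"d",(R.inv().apply(np.array([x,y,z])-s["ee_pos"])*1000).round(1),"dr",np.degrees((R.inv()*Ro.from_matrix(Rt)).as_rotvec()).round(2))
E
python3 - <<'E'
from h import *
go(.640,-.055,.2)
print(w2d([.64,-.055]))
E
```

```text
t 1.2 d [-623.9 -372.2   31.3] dr [ -0.     0.   -16.87]
[ 0.25782864 -0.14967526]
```

Request:
jog_arm:
  motion:
    - {"delta_pos":[-41,-24,2],"dr":[0,0,0],"jaw":0}
    - {"delta_pos":[-82,-49,4],"dr":[0,0,0],"jaw":0}
    - {"delta_pos":[-123,-73,6],"dr":[0,0,0],"jaw":0}
    - {"delta_pos":[-164,-98,8],"dr":[0,0,0],"jaw":0}
    - {"delta_pos":[-205,-122,10],"dr":[0,0,0],"jaw":0}

```text
clock: 1.7
ee_pos: [0.3241, 0.3147, 0.2214]
tcp_rot: [0.509, 3.1, 0.001]
contact_force: [1.0, 0.1, 0.0]
gripper_width: 0.0121
```

Request:
jog_arm:
  motion:
    - {"delta_pos":[-41,-24,2],"dr":[0,0,0],"jaw":0}
    - {"delta_pos":[-82,-49,4],"dr":[0,0,0],"jaw":0}
    - {"delta_pos":[-123,-73,6],"dr":[0,0,0],"jaw":0}
    - {"delta_pos":[-164,-98,8],"dr":[0,0,0],"jaw":0}
    - {"delta_pos":[-205,-122,10],"dr":[0,0,0],"jaw":0}

```text
clock: 2.2
ee_pos: [0.4795, 0.1332, 0.2115]
tcp_rot: [0.51, 3.099, 0.001]
contact_force: [0.3, 1.0, 0.1]
gripper_width: -0.0
```

Request:
jog_arm:
  motion:
    - {"delta_pos":[-41,-24,2],"dr":[0,0,-4],"jaw":0}
    - {"delta_pos":[-82,-49,4],"dr":[0,0,-8],"jaw":0}
    - {"delta_pos":[-123,-73,6],"dr":[0,0,-13],"jaw":0}
    - {"delta_pos":[-164,-98,8],"dr":[0,0,-16.9],"jaw":0}
    - {"delta_pos":[-205,-122,10],"dr":[0,0,-16.9],"jaw":0}

```text
clock: 2.7
ee_pos: [0.6346, -0.048, 0.2012]
tcp_rot: [0.047, 3.141, 0.0]
contact_force: [0.4, 1.3, 1.4]
gripper_width: -0.0002
```

```bash
python3 - <<'E'
from h import *
go(.642,-.055,.015); print(env.observe()["ee_pos"],env.observe()["contact_force"])
E
```

```text
t 2.7 d [ -7.6  -6.8 186.2] dr [0.01 0.02 0.08]
[ 0.63459609 -0.04800035  0.2011891 ] [0.40317621 1.30586815 1.35410081]
```

Request:
jog_arm:
  motion:
    - {"delta_pos":[-8,-7,30],"dr":[0,0,0],"jaw":0}
    - {"delta_pos":[-8,-7,75],"dr":[0,0,0],"jaw":0}
    - {"delta_pos":[-8,-7,120],"dr":[0,0,0],"jaw":0}
    - {"delta_pos":[-8,-7,160],"dr":[0,0,0],"jaw":0}
    - {"delta_pos":[-8,-7,186],"dr":[0,0,0],"jaw":0}

```text
clock: 3.2
ee_pos: [0.6387, -0.0531, 0.0108]
tcp_rot: [-0.049, -3.135, -0.002]
contact_force: [-1.0, 0.1, 0.4]
gripper_width: 0.0001
```

Request:
jog_arm:
  motion:
    - {"delta_pos":[3,0,0],"dr":[0,0,0],"jaw":0}
    - {"delta_pos":[6,0,0],"dr":[0,0,0],"jaw":0}
    - {"delta_pos":[9,0,0],"dr":[0,0,0],"jaw":0}
    - {"delta_pos":[12,0,0],"dr":[0,0,0],"jaw":0}
    - {"delta_pos":[14,0,0],"dr":[0,0,0],"jaw":0}

```text
clock: 3.7
ee_pos: [0.6286, -0.0533, 0.0178]
tcp_rot: [0.048, 3.137, -0.001]
contact_force: [-0.2, -0.6, 0.2]
gripper_width: 0.0
```

Request:
jog_arm:
  motion:
    - {"delta_pos":[2,0,0],"dr":[0,0,0],"jaw":0}
    - {"delta_pos":[4,0,0],"dr":[0,0,0],"jaw":0}
    - {"delta_pos":[6,0,0],"dr":[0,0,0],"jaw":0}
    - {"delta_pos":[8,0,0],"dr":[0,0,0],"jaw":0}
    - {"delta_pos":[10,0,0],"dr":[0,0,0],"jaw":0}

```text
clock: 4.2
ee_pos: [0.619, -0.0529, 0.0167]
tcp_rot: [0.048, 3.137, -0.0]
contact_force: [4.9, -0.1, 2.2]
gripper_width: -0.0
```

Contact: 4.9 N drag. Continue pulling about 60 mm.

Request:
jog_arm:
  motion:
    - {"delta_pos":[3,0,0],"dr":[0,0,0],"jaw":0}
    - {"delta_pos":[7,0,0],"dr":[0,0,0],"jaw":0}
    - {"delta_pos":[11,0,0],"dr":[0,0,0],"jaw":0}
    - {"delta_pos":[15,0,0],"dr":[0,0,0],"jaw":0}
    - {"delta_pos":[19,0,0],"dr":[0,0,0],"jaw":0}

```text
clock: 4.7
ee_pos: [0.5993, -0.0523, 0.0163]
tcp_rot: [0.048, 3.138, -0.0]
contact_force: [5.2, 0.3, 3.4]
gripper_width: 0.0
```

Request:
jog_arm:
  motion:
    - {"delta_pos":[4,0,0],"dr":[0,0,0],"jaw":0}
    - {"delta_pos":[8,0,0],"dr":[0,0,0],"jaw":0}
    - {"delta_pos":[12,0,0],"dr":[0,0,0],"jaw":0}
    - {"delta_pos":[16,0,0],"dr":[0,0,0],"jaw":0}
    - {"delta_pos":[20,0,0],"dr":[0,0,0],"jaw":0}

```text
clock: 5.2
ee_pos: [0.5793, -0.0518, 0.0163]
tcp_rot: [0.048, 3.139, -0.001]
contact_force: [5.4, -0.1, 3.0]
gripper_width: 0.0002
```

Request:
jog_arm:
  motion:
    - {"delta_pos":[4,0,0],"dr":[0,0,0],"jaw":0}
    - {"delta_pos":[8,0,0],"dr":[0,0,0],"jaw":0}
    - {"delta_pos":[12,0,0],"dr":[0,0,0],"jaw":0}
    - {"delta_pos":[16,0,0],"dr":[0,0,0],"jaw":0}
    - {"delta_pos":[18,0,0],"dr":[0,0,0],"jaw":0}

```text
clock: 5.7
ee_pos: [0.5612, -0.0511, 0.0162]
tcp_rot: [0.048, 3.139, -0.001]
contact_force: [5.3, 0.1, 4.1]
gripper_width: -0.0002
```

```bash
cat >> h.py <<'E'
def tray(s):
    "tray pose in dock frame from z 32-60 cloud (walls) by minAreaRect"
    W=cloud(s); P=W[(W[...,2]>.034)&(W[...,2]<.045)][:,:2]
    q=(P-O)@D*1000
    return q
E
python3 - <<'E'
from h import *
a=env.snapshot("top"); b=env.snapshot("side")
for s in(a,b):
  W=cloud(s); m=(W[...,2]>.033)&(W[...,2]<.06); q=(W[m][:,:2]-O)@D*1000
  q=q[(q[:,0]>48)&(q[:,0]<190)&(q[:,1]>-300)&(q[:,1]<-20)]
  # leave out the fingers: keep points well inside
  r=cv2.minAreaRect(q.astype(np.float32)); print(len(q),r,np.round(cv2.boxPoints(r)).tolist())
print(w2d(env.observe()["ee_pos"]),env.observe()["contact_force"])
c=cv2.resize(b["color"][130:330,200:450],None,fx=2.5,fy=2.5); cv2.imwrite("pics/s2.png",c[...,::-1])
E
```

```text
423 ((109.9063720703125, -216.36318969726562), (119.74974822998047, 72.26825714111328), 1.045147180557251) [[49.0, -181.0], [51.0, -254.0], [170.0, -251.0], [169.0, -179.0]]
1550 ((113.94659423828125, -163.8175048828125), (134.62353515625, 176.2310028076172), 1.9984337091445923) [[44.0, -78.0], [50.0, -254.0], [184.0, -250.0], [178.0, -73.0]]
[ 0.1786739  -0.14830735] [4.97538663 0.2439401  5.73550152]
```

View pics/s2.png

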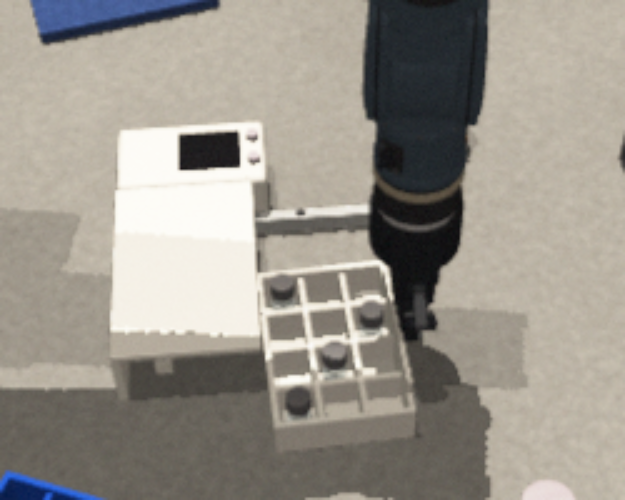

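Tray dragged to dock x 50..170, y about -251..-81, nearly parallel, vials upright. Now I go around to its right wall.

Request:
jog_arm:
  motion:
    - {"delta_pos":[-20,0,0],"dr":[0,0,0],"jaw":0}
    - {"delta_pos":[-30,-35,0],"dr":[0,0,0],"jaw":0}
    - {"delta_pos":[-30,-75,0],"dr":[0,0,0],"jaw":0}
    - {"delta_pos":[-30,-115,0],"dr":[0,0,0],"jaw":0}
    - {"delta_pos":[-25,-148,0],"dr":[0,0,0],"jaw":0}

```text
clock: 6.3
ee_pos: [0.5774, -0.2005, 0.0127]
tcp_rot: [-0.049, -3.134, -0.003]
contact_force: [-0.1, -0.1, -1.2]
gripper_width: 0.0001
```

Request:
jog_arm:
  motion:
    - {"delta_pos":[30,0,0],"dr":[0,0,0],"jaw":0}
    - {"delta_pos":[65,0,0],"dr":[0,0,0],"jaw":0}
    - {"delta_pos":[93,0,0],"dr":[0,0,0],"jaw":0}
    - {"delta_pos":[93,8,0],"dr":[0,0,0],"jaw":0}
    - {"delta_pos":[93,16,0],"dr":[0,0,0],"jaw":0}

```text
clock: 6.8
ee_pos: [0.4856, -0.1795, 0.0134]
tcp_rot: [-0.05, -3.136, -0.004]
contact_force: [-0.0, -0.2, 0.0]
gripper_width: -0.0
```

Request:
jog_arm:
  motion:
    - {"delta_pos":[0,3,0],"dr":[0,0,0],"jaw":0}
    - {"delta_pos":[0,6,0],"dr":[0,0,0],"jaw":0}
    - {"delta_pos":[0,9,0],"dr":[0,0,0],"jaw":0}
    - {"delta_pos":[0,12,0],"dr":[0,0,0],"jaw":0}
    - {"delta_pos":[0,15,0],"dr":[0,0,0],"jaw":0}

```text
clock: 7.3
ee_pos: [0.4891, -0.1656, 0.0154]
tcp_rot: [0.048, 3.141, -0.0]
contact_force: [0.4, -0.7, -0.1]
gripper_width: 0.0003
```

```bash
python3 - <<'E'
from h import *
o=env.observe(); print(w2d(o["ee_pos"]),o["ee_pos"],o["contact_force"])
E
```

```text
[ 0.11052462 -0.26497117] [ 0.48914714 -0.16561209  0.01541567] [ 0.41405579 -0.67386387 -0.13694465]
```

Request:
jog_arm:
  motion:
    - {"delta_pos":[0,4,0],"dr":[0,0,0],"jaw":0}
    - {"delta_pos":[0,8,0],"dr":[0,0,0],"jaw":0}
    - {"delta_pos":[0,12,0],"dr":[0,0,0],"jaw":0}
    - {"delta_pos":[0,16,0],"dr":[0,0,0],"jaw":0}
    - {"delta_pos":[0,20,0],"dr":[0,0,0],"jaw":0}

```text
clock: 7.8
ee_pos: [0.4894, -0.1458, 0.0154]
tcp_rot: [0.049, 3.141, -0.001]
contact_force: [-1.2, -2.5, -0.1]
gripper_width: -0.0003
```

Request:
jog_arm:
  motion:
    - {"delta_pos":[0,4,0],"dr":[0,0,0],"jaw":0}
    - {"delta_pos":[0,8,0],"dr":[0,0,0],"jaw":0}
    - {"delta_pos":[0,12,0],"dr":[0,0,0],"jaw":0}
    - {"delta_pos":[0,16,0],"dr":[0,0,0],"jaw":0}
    - {"delta_pos":[0,20,0],"dr":[0,0,0],"jaw":0}

```text
clock: 8.3
ee_pos: [0.4901, -0.1255, 0.0154]
tcp_rot: [0.048, 3.141, -0.0]
contact_force: [-0.7, -3.3, 0.7]
gripper_width: -0.0001
```

Request:
jog_arm:
  motion:
    - {"delta_pos":[0,4,0],"dr":[0,0,0],"jaw":0}
    - {"delta_pos":[0,8,0],"dr":[0,0,0],"jaw":0}
    - {"delta_pos":[0,12,0],"dr":[0,0,0],"jaw":0}
    - {"delta_pos":[0,16,0],"dr":[0,0,0],"jaw":0}
    - {"delta_pos":[0,18,0],"dr":[0,0,0],"jaw":0}

```text
clock: 8.8
ee_pos: [0.4906, -0.1075, 0.0154]
tcp_rot: [0.048, 3.141, -0.0]
contact_force: [-0.9, -4.1, 1.1]
gripper_width: -0.0001
```

```bash
python3 - <<'E'
from h import *
o=env.observe(); print(w2d(o["ee_pos"]),o["ee_pos"],o["contact_force"])
a=env.snapshot("top"); b=env.snapshot("side")
for s in(a,b):
  W=cloud(s); m=(W[...,2]>.033)&(W[...,2]<.06); q=(W[m][:,:2]-O)@D*1000
  q=q[(q[:,0]>48)&(q[:,0]<190)&(q[:,1]>-300)&(q[:,1]<20)]
  for x in range(55,180,15):
    k=q[abs(q[:,0]-x)<7]; print(x, k[:,1].max().round(1) if len(k) else None,end=" ")
  print()
c=cv2.resize(a["color"][180:330,200:360],None,fx=4,fy=4); cv2.imwrite("pics/t3.png",c[...,::-1])
E
```

```text
[ 0.11015794 -0.20679348] [ 0.49060804 -0.10745159  0.01537654] [-0.91434391 -4.11126602  1.13094566]
55 18.0 70 -27.7 85 -26.2 100 -25.9 115 -27.2 130 -25.4 145 -24.8 160 -24.7 175 -60.5 
55 19.1 70 -24.2 85 -146.0 100 -192.4 115 None 130 -179.8 145 -146.7 160 -53.7 175 -151.1
```

View pics/t3.png

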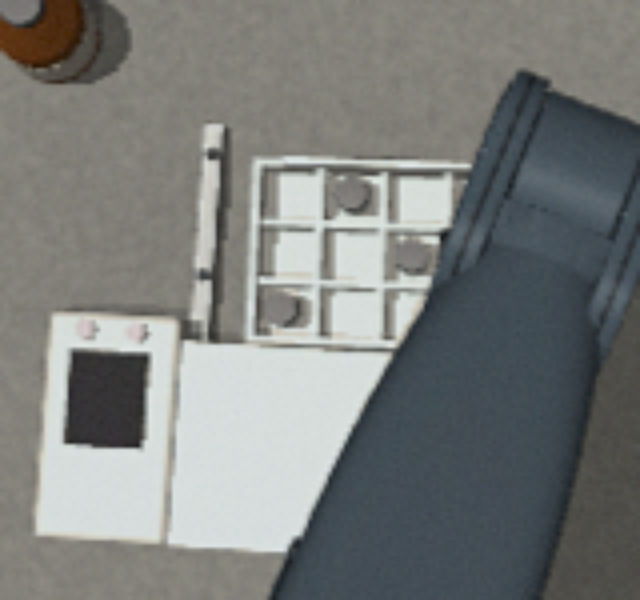

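Request:
jog_arm:
  motion:
    - {"delta_pos":[0,4,0],"dr":[0,0,0],"jaw":0}
    - {"delta_pos":[0,8,0],"dr":[0,0,0],"jaw":0}
    - {"delta_pos":[0,12,0],"dr":[0,0,0],"jaw":0}
    - {"delta_pos":[0,16,0],"dr":[0,0,0],"jaw":0}
    - {"delta_pos":[0,20,0],"dr":[0,0,0],"jaw":0}

```text
clock: 9.4
ee_pos: [0.4912, -0.0875, 0.0154]
tcp_rot: [0.048, 3.141, -0.0]
contact_force: [-1.0, -4.2, 0.8]
gripper_width: 0.0
```

Request:
jog_arm:
  motion:
    - {"delta_pos":[0,0.5,0],"dr":[0,0,0],"jaw":0}
    - {"delta_pos":[0,1,0],"dr":[0,0,0],"jaw":0}
    - {"delta_pos":[0,1.5,0],"dr":[0,0,0],"jaw":0}
    - {"delta_pos":[0,2,0],"dr":[0,0,0],"jaw":0}
    - {"delta_pos":[0,2.5,0],"dr":[0,0,0],"jaw":0}

```text
clock: 9.9
ee_pos: [0.4913, -0.0855, 0.0153]
tcp_rot: [0.049, 3.141, -0.0]
contact_force: [-0.5, -3.2, 1.6]
gripper_width: -0.0001
```

Request:
jog_arm:
  motion:
    - {"delta_pos":[0,0.4,0],"dr":[0,0,0],"jaw":0}
    - {"delta_pos":[0,0.8,0],"dr":[0,0,0],"jaw":0}
    - {"delta_pos":[0,1.2,0],"dr":[0,0,0],"jaw":0}
    - {"delta_pos":[0,1.5,0],"dr":[0,0,0],"jaw":0}
    - {"delta_pos":[0,1.5,0],"dr":[0,0,0],"jaw":0}

```text
clock: 10.4
ee_pos: [0.4914, -0.0838, 0.0154]
tcp_rot: [0.048, 3.141, 0.0]
contact_force: [0.1, -3.3, 0.8]
gripper_width: -0.0004
```

Request:
jog_arm:
  motion:
    - {"delta_pos":[0,0.4,0],"dr":[0,0,0],"jaw":0}
    - {"delta_pos":[0,0.8,0],"dr":[0,0,0],"jaw":0}
    - {"delta_pos":[0,1.2,0],"dr":[0,0,0],"jaw":0}
    - {"delta_pos":[0,1.5,0],"dr":[0,0,0],"jaw":0}
    - {"delta_pos":[0,1.5,0],"dr":[0,0,0],"jaw":0}

```text
clock: 10.9
ee_pos: [0.4914, -0.0831, 0.0154]
tcp_rot: [-0.049, -3.141, 0.003]
contact_force: [-1.5, -5.6, 1.3]
gripper_width: 0.0001
```

```bash
python3 - <<'E'
from h import *
o=env.observe(); print(w2d(o["ee_pos"]),o["ee_pos"],o["contact_force"])
a=env.snapshot("top")
W=cloud(a); m=(W[...,2]>.033)&(W[...,2]<.06); q=(W[m][:,:2]-O)@D*1000
q=q[(q[:,0]>48)&(q[:,0]<190)&(q[:,1]>-300)&(q[:,1]<20)]
for x in range(70,170,15):
    k=q[abs(q[:,0]-x)<7]; print(x, k[:,1].max().round(1) if len(k) else None,end=" ")
E
```

```text
[ 0.11014783 -0.18241434] [ 0.49136371 -0.08308415  0.01539677] [-1.46294768 -5.63285138  1.33736558]
70 -1.6 85 -3.1 100 -2.3 115 -1.3 130 -2.4 145 -1.3 160 -0.4
```

Contact with the rail starts (force up, about 3 N/mm compliance). Squeeze a little more to align.

Request:
jog_arm:
  motion:
    - {"delta_pos":[0,0.4,0],"dr":[0,0,0],"jaw":0}
    - {"delta_pos":[0,0.8,0],"dr":[0,0,0],"jaw":0}
    - {"delta_pos":[0,1.2,0],"dr":[0,0,0],"jaw":0}
    - {"delta_pos":[0,1.2,0],"dr":[0,0,0],"jaw":0}
    - {"delta_pos":[0,1.2,0],"dr":[0,0,0],"jaw":0}

```text
clock: 11.45
ee_pos: [0.4912, -0.083, 0.0154]
tcp_rot: [-0.05, -3.141, 0.006]
contact_force: [-1.7, -7.9, 1.1]
gripper_width: 0.0
```

```bash
python3 - <<'E'
from h import *
o=env.observe(); print(w2d(o["ee_pos"]),o["ee_pos"],o["contact_force"])
a=env.snapshot("top")
W=cloud(a); m=(W[...,2]>.033)&(W[...,2]<.06); q=(W[m][:,:2]-O)@D*1000
q=q[(q[:,0]>48)&(q[:,0]<190)&(q[:,1]>-300)&(q[:,1]<20)]
for x in range(70,170,15):
    k=q[abs(q[:,0]-x)<7]; print(x, k[:,1].max().round(1) if len(k) else None,end=" ")
f=q[q[:,1]>-150]; print("far edge",[f[abs(f[:,1]-y)<8][:,0].max().round(1) for y in range(-10,-150,-15)])
E
```

```text
[ 0.1099989  -0.18232264] [ 0.49121773 -0.08298783  0.01540914] [-1.71759246 -7.87400214  1.05094379]
70 -2.0 85 -3.1 100 -2.1 115 -1.0 130 -2.5 145 -1.3 160 -0.5 Traceback (most recent call last):
  File "<stdin>", line 8, in <module>
    return umr_maximum(a, axis, None, out, keepdims, initial, where)
ValueError: zero-size array to reduction operation maximum which has no identity
```

Seems nearly flush, but the near end may lag by 1–2 mm, so I nudge near the near end too.

Request:
jog_arm:
  motion:
    - {"delta_pos":[0,-8,0],"dr":[0,0,0],"jaw":0}
    - {"delta_pos":[20,-8,0],"dr":[0,0,0],"jaw":0}
    - {"delta_pos":[42,-8,0],"dr":[0,0,0],"jaw":0}
    - {"delta_pos":[42,-5,0],"dr":[0,0,0],"jaw":0}
    - {"delta_pos":[42,-3,0],"dr":[0,0,0],"jaw":0}

```text
clock: 12.0
ee_pos: [0.4488, -0.0823, 0.0148]
tcp_rot: [-0.048, -3.14, -0.002]
contact_force: [-1.4, -3.9, -0.1]
gripper_width: 0.0002
```

Request:
jog_arm:
  motion:
    - {"delta_pos":[0,0.6,0],"dr":[0,0,0],"jaw":0}
    - {"delta_pos":[0,1.2,0],"dr":[0,0,0],"jaw":0}
    - {"delta_pos":[0,1.8,0],"dr":[0,0,0],"jaw":0}
    - {"delta_pos":[0,2.4,0],"dr":[0,0,0],"jaw":0}
    - {"delta_pos":[0,2.4,0],"dr":[0,0,0],"jaw":0}

```text
clock: 12.5
ee_pos: [0.449, -0.0817, 0.0151]
tcp_rot: [-0.049, -3.139, 0.005]
contact_force: [-3.0, -5.7, -0.2]
gripper_width: -0.0001
```

Request:
jog_arm:
  motion:
    - {"delta_pos":[0,0.5,0],"dr":[0,0,0],"jaw":0}
    - {"delta_pos":[0,1,0],"dr":[0,0,0],"jaw":0}
    - {"delta_pos":[0,1.5,0],"dr":[0,0,0],"jaw":0}
    - {"delta_pos":[0,1.5,0],"dr":[0,0,0],"jaw":0}
    - {"delta_pos":[0,1.5,0],"dr":[0,0,0],"jaw":0}

```text
clock: 13.0
ee_pos: [0.4486, -0.0811, 0.0152]
tcp_rot: [-0.05, -3.138, 0.008]
contact_force: [-4.1, -7.6, 0.1]
gripper_width: -0.0001
```

Flush (contact points at both x positions agree with a -1.8° line). Now around to the far lip again.

Request:
jog_arm:
  motion:
    - {"delta_pos":[0,-14,0],"dr":[0,0,0],"jaw":0}
    - {"delta_pos":[-45,-16,0],"dr":[0,0,0],"jaw":0}
    - {"delta_pos":[-90,-16,0],"dr":[0,0,0],"jaw":0}
    - {"delta_pos":[-130,-16,0],"dr":[0,0,0],"jaw":0}
    - {"delta_pos":[-132,15,0],"dr":[0,0,0],"jaw":0}

```text
clock: 13.5
ee_pos: [0.5879, -0.0708, 0.0141]
tcp_rot: [0.054, 3.136, 0.001]
contact_force: [-0.6, 1.7, -0.7]
gripper_width: 0.0002
```

Request:
jog_arm:
  motion:
    - {"delta_pos":[0,30,0],"dr":[0,0,0],"jaw":0}
    - {"delta_pos":[0,60,0],"dr":[0,0,0],"jaw":0}
    - {"delta_pos":[0,90,0],"dr":[0,0,0],"jaw":0}
    - {"delta_pos":[3,90,0],"dr":[0,0,0],"jaw":0}
    - {"delta_pos":[8,90,0],"dr":[0,0,0],"jaw":0}

```text
clock: 14.0
ee_pos: [0.5775, 0.0228, 0.0155]
tcp_rot: [0.046, 3.14, 0.002]
contact_force: [0.2, -0.1, 0.0]
gripper_width: 0.0001
```

Request:
jog_arm:
  motion:
    - {"delta_pos":[2,0,0],"dr":[0,0,0],"jaw":0}
    - {"delta_pos":[4,0,0],"dr":[0,0,0],"jaw":0}
    - {"delta_pos":[6,0,0],"dr":[0,0,0],"jaw":0}
    - {"delta_pos":[8,0,0],"dr":[0,0,0],"jaw":0}
    - {"delta_pos":[10,0,0],"dr":[0,0,0],"jaw":0}

```text
clock: 14.5
ee_pos: [0.5672, 0.022, 0.0155]
tcp_rot: [0.05, 3.14, -0.0]
contact_force: [3.5, 0.0, -1.7]
gripper_width: -0.0002
```

```bash
python3 - <<'E'
from h import *
o=env.observe(); print(w2d(o["ee_pos"]),o["ee_pos"],o["contact_force"])
go(.5,-.05,.015)
E
```

```text
[ 0.18261853 -0.0750464 ] [0.56717116 0.02195444 0.01548151] [ 3.47365321  0.04760838 -1.74283934]
t 14.5 d [ 64.9 -74.    0.4] dr [-0.    0.09 -0.01]
```

Request:
jog_arm:
  motion:
    - {"delta_pos":[4,0.2,0],"dr":[0,0,0],"jaw":0}
    - {"delta_pos":[8,0.4,0],"dr":[0,0,0],"jaw":0}
    - {"delta_pos":[12,0.6,0],"dr":[0,0,0],"jaw":0}
    - {"delta_pos":[16,0.8,0],"dr":[0,0,0],"jaw":0}
    - {"delta_pos":[20,1,0],"dr":[0,0,0],"jaw":0}

```text
clock: 15.0
ee_pos: [0.5471, 0.0239, 0.0158]
tcp_rot: [0.048, 3.14, -0.001]
contact_force: [4.4, -0.8, 0.7]
gripper_width: -0.0002
```

Request:
jog_arm:
  motion:
    - {"delta_pos":[4,0.2,0],"dr":[0,0,0],"jaw":0}
    - {"delta_pos":[8,0.4,0],"dr":[0,0,0],"jaw":0}
    - {"delta_pos":[12,0.6,0],"dr":[0,0,0],"jaw":0}
    - {"delta_pos":[15,0.8,0],"dr":[0,0,0],"jaw":0}
    - {"delta_pos":[18,1,0],"dr":[0,0,0],"jaw":0}

```text
clock: 15.5
ee_pos: [0.5287, 0.0257, 0.0155]
tcp_rot: [0.048, 3.141, 0.0]
contact_force: [4.1, -1.3, 1.0]
gripper_width: -0.0003
```

```bash
python3 - <<'E'
from h import *
o=env.observe(); print(w2d(o["ee_pos"]),o["ee_pos"],o["contact_force"])
a=env.snapshot("top")
W=cloud(a); m=(W[...,2]>.033)&(W[...,2]<.06); q=(W[m][:,:2]-O)@D*1000
q=q[(q[:,0]>65)&(q[:,0]<190)&(q[:,1]>-300)&(q[:,1]<20)]
for x in range(72,132,10):
    k=q[abs(q[:,0]-x)<5]; print(x, k[:,1].max().round(1) if len(k) else None,end=" ")
E
```

```text
[ 0.14406758 -0.07248065] [0.52871982 0.02572984 0.01553031] [ 4.12121825 -1.30330848  0.97229687]
72 -95.1 82 -97.5 92 -93.3 102 -126.2 112 -125.7 122 -99.3
```

Request:
jog_arm:
  motion:
    - {"delta_pos":[2,0.1,0],"dr":[0,0,0],"jaw":0}
    - {"delta_pos":[4,0.2,0],"dr":[0,0,0],"jaw":0}
    - {"delta_pos":[6,0.3,0],"dr":[0,0,0],"jaw":0}
    - {"delta_pos":[8,0.4,0],"dr":[0,0,0],"jaw":0}
    - {"delta_pos":[10,0.4,0],"dr":[0,0,0],"jaw":0}

```text
clock: 16.05
ee_pos: [0.5185, 0.0264, 0.0152]
tcp_rot: [-0.048, -3.141, 0.0]
contact_force: [4.1, -0.2, 0.2]
gripper_width: -0.0001
```

Request:
jog_arm:
  motion:
    - {"delta_pos":[0.8,0,0],"dr":[0,0,0],"jaw":0}
    - {"delta_pos":[1.6,0,0],"dr":[0,0,0],"jaw":0}
    - {"delta_pos":[2.4,0,0],"dr":[0,0,0],"jaw":0}
    - {"delta_pos":[3.2,0,0],"dr":[0,0,0],"jaw":0}
    - {"delta_pos":[4,0,0],"dr":[0,0,0],"jaw":0}

```text
clock: 16.55
ee_pos: [0.5145, 0.0265, 0.0152]
tcp_rot: [-0.048, -3.141, -0.0]
contact_force: [3.3, -0.2, 0.9]
gripper_width: 0.0002
```

Request:
jog_arm:
  motion:
    - {"delta_pos":[0.8,0.1,0],"dr":[0,0,0],"jaw":0}
    - {"delta_pos":[1.6,0.2,0],"dr":[0,0,0],"jaw":0}
    - {"delta_pos":[2.4,0.2,0],"dr":[0,0,0],"jaw":0}
    - {"delta_pos":[3.2,0.3,0],"dr":[0,0,0],"jaw":0}
    - {"delta_pos":[4,0.3,0],"dr":[0,0,0],"jaw":0}

```text
clock: 17.05
ee_pos: [0.5106, 0.0267, 0.0152]
tcp_rot: [-0.049, -3.141, 0.001]
contact_force: [2.9, -1.2, 0.2]
gripper_width: 0.0
```

Request:
jog_arm:
  motion:
    - {"delta_pos":[0.8,0.1,0],"dr":[0,0,0],"jaw":0}
    - {"delta_pos":[1.6,0.2,0],"dr":[0,0,0],"jaw":0}
    - {"delta_pos":[2.4,0.2,0],"dr":[0,0,0],"jaw":0}
    - {"delta_pos":[3.2,0.3,0],"dr":[0,0,0],"jaw":0}
    - {"delta_pos":[4,0.3,0],"dr":[0,0,0],"jaw":0}

```text
clock: 17.55
ee_pos: [0.5067, 0.0273, 0.0153]
tcp_rot: [-0.048, -3.141, -0.0]
contact_force: [3.4, -0.8, -1.3]
gripper_width: -0.0001
```

Request:
jog_arm:
  motion:
    - {"delta_pos":[0.8,0.1,0],"dr":[0,0,0],"jaw":0}
    - {"delta_pos":[1.6,0.2,0],"dr":[0,0,0],"jaw":0}
    - {"delta_pos":[2.4,0.2,0],"dr":[0,0,0],"jaw":0}
    - {"delta_pos":[3.2,0.3,0],"dr":[0,0,0],"jaw":0}
    - {"delta_pos":[4,0.3,0],"dr":[0,0,0],"jaw":0}

```text
clock: 18.05
ee_pos: [0.5027, 0.0278, 0.0153]
tcp_rot: [0.048, 3.141, 0.0]
contact_force: [3.4, -1.1, -0.3]
gripper_width: 0.0
```

Request:
jog_arm:
  motion:
    - {"delta_pos":[0.8,0,0],"dr":[0,0,0],"jaw":0}
    - {"delta_pos":[1.6,0.1,0],"dr":[0,0,0],"jaw":0}
    - {"delta_pos":[2.4,0.1,0],"dr":[0,0,0],"jaw":0}
    - {"delta_pos":[3.2,0.2,0],"dr":[0,0,0],"jaw":0}
    - {"delta_pos":[4,0.2,0],"dr":[0,0,0],"jaw":0}

```text
clock: 18.55
ee_pos: [0.4987, 0.0281, 0.0153]
tcp_rot: [0.048, 3.141, 0.0]
contact_force: [3.9, -1.6, -0.4]
gripper_width: -0.0002
```

Request:
jog_arm:
  motion:
    - {"delta_pos":[0.8,0,0],"dr":[0,0,0],"jaw":0}
    - {"delta_pos":[1.6,0.1,0],"dr":[0,0,0],"jaw":0}
    - {"delta_pos":[2.4,0.1,0],"dr":[0,0,0],"jaw":0}
    - {"delta_pos":[3.2,0.2,0],"dr":[0,0,0],"jaw":0}
    - {"delta_pos":[4,0.2,0],"dr":[0,0,0],"jaw":0}

```text
clock: 19.05
ee_pos: [0.4948, 0.0283, 0.0153]
tcp_rot: [0.048, 3.141, -0.0]
contact_force: [3.2, -1.7, -1.1]
gripper_width: 0.0003
```

Request:
jog_arm:
  motion:
    - {"delta_pos":[0.8,0,0],"dr":[0,0,0],"jaw":0}
    - {"delta_pos":[1.6,0.1,0],"dr":[0,0,0],"jaw":0}
    - {"delta_pos":[2.4,0.1,0],"dr":[0,0,0],"jaw":0}
    - {"delta_pos":[3.2,0.1,0],"dr":[0,0,0],"jaw":0}
    - {"delta_pos":[4,0.1,0],"dr":[0,0,0],"jaw":0}

```text
clock: 19.55
ee_pos: [0.4907, 0.0287, 0.0153]
tcp_rot: [0.048, 3.141, 0.0]
contact_force: [3.7, -1.4, -0.4]
gripper_width: -0.0002
```

Request:
jog_arm:
  motion:
    - {"delta_pos":[0.8,0,0],"dr":[0,0,0],"jaw":0}
    - {"delta_pos":[1.6,0.1,0],"dr":[0,0,0],"jaw":0}
    - {"delta_pos":[2.4,0.1,0],"dr":[0,0,0],"jaw":0}
    - {"delta_pos":[3.2,0.1,0],"dr":[0,0,0],"jaw":0}
    - {"delta_pos":[4,0.1,0],"dr":[0,0,0],"jaw":0}

```text
clock: 20.05
ee_pos: [0.4869, 0.0288, 0.0154]
tcp_rot: [0.049, 3.141, -0.0]
contact_force: [4.1, -1.9, -0.0]
gripper_width: -0.0
```

Request:
jog_arm:
  motion:
    - {"delta_pos":[0.8,0,0],"dr":[0,0,0],"jaw":0}
    - {"delta_pos":[1.6,0.1,0],"dr":[0,0,0],"jaw":0}
    - {"delta_pos":[2.4,0.1,0],"dr":[0,0,0],"jaw":0}
    - {"delta_pos":[3.2,0.1,0],"dr":[0,0,0],"jaw":0}
    - {"delta_pos":[4,0.1,0],"dr":[0,0,0],"jaw":0}

```text
clock: 20.55
ee_pos: [0.4828, 0.0291, 0.0154]
tcp_rot: [0.048, 3.141, 0.0]
contact_force: [4.1, -1.0, -1.0]
gripper_width: -0.0002
```

Request:
jog_arm:
  motion:
    - {"delta_pos":[0.8,0,0],"dr":[0,0,0],"jaw":0}
    - {"delta_pos":[1.6,0.1,0],"dr":[0,0,0],"jaw":0}
    - {"delta_pos":[2.4,0.1,0],"dr":[0,0,0],"jaw":0}
    - {"delta_pos":[3.2,0.1,0],"dr":[0,0,0],"jaw":0}
    - {"delta_pos":[4,0.1,0],"dr":[0,0,0],"jaw":0}

```text
clock: 21.05
ee_pos: [0.4805, 0.0291, 0.016]
tcp_rot: [0.048, 3.138, -0.001]
contact_force: [8.0, -1.9, 0.2]
gripper_width: 0.0002
```

Stop felt (8 N, moved 2.3 of 4 mm). Confirm with a small step.

Request:
jog_arm:
  motion:
    - {"delta_pos":[0.3,0,0],"dr":[0,0,0],"jaw":0}
    - {"delta_pos":[0.6,0,0],"dr":[0,0,0],"jaw":0}
    - {"delta_pos":[0.9,0,0],"dr":[0,0,0],"jaw":0}
    - {"delta_pos":[1,0,0],"dr":[0,0,0],"jaw":0}
    - {"delta_pos":[1,0,0],"dr":[0,0,0],"jaw":0}

```text
clock: 21.55
ee_pos: [0.4803, 0.0289, 0.0164]
tcp_rot: [0.049, 3.136, -0.001]
contact_force: [7.9, -2.0, 0.1]
gripper_width: -0.0001
```

```bash
python3 - <<'E'
from h import *
o=env.observe(); print(w2d(o["ee_pos"]),o["ee_pos"],o["contact_force"])
a=env.snapshot("top");b=env.snapshot("side")
for n,s in(("t",a),("s",b)):
  W=cloud(s); z=W[...,2]; m=(z>.033)&(z<.06); q=(W[m][:,:2]-O)@D*1000
  q=q[(q[:,0]>52)&(q[:,0]<110)&(q[:,1]>-200)&(q[:,1]<8)]
  print(n,[(y,q[abs(q[:,1]-y)<6][:,0].max().round(1)) for y in range(-165,0,15) if (abs(q[:,1]-y)<6).any()])
  print([(x,q[abs(q[:,0]-x)<4][:,1].min().round(1),q[abs(q[:,0]-x)<4][:,1].max().round(1)) for x in range(56,86,7) if (abs(q[:,0]-x)<4).any()])
A=cv2.resize(b["color"][150:310,220:420],None,fx=4,fy=3.75)[:600]; cv2.imwrite("pics/s4.png",A[...,::-1])
E
```

```text
[ 0.09553027 -0.0707984 ] [0.4802593  0.02893586 0.01641734] [ 7.89936587 -1.9526825   0.12867715]
t [(-165, np.float64(82.3)), (-150, np.float64(82.4)), (-135, np.float64(82.2)), (-120, np.float64(83.2)), (-105, np.float64(83.2))]
[(56, np.float64(-170.8), np.float64(-126.6)), (63, np.float64(-170.5), np.float64(-126.2)), (70, np.float64(-170.0), np.float64(-125.8)), (77, np.float64(-169.5), np.float64(-104.7)), (84, np.float64(-169.1), np.float64(-102.4))]
s [(-165, np.float64(81.2)), (-150, np.float64(80.5)), (-135, np.float64(81.1)), (-120, np.float64(80.2)), (-105, np.float64(81.3)), (-90, np.float64(98.0)), (-75, np.float64(103.2)), (-60, np.float64(76.2)), (-45, np.float64(75.3)), (-30, np.float64(76.1))]
[(56, np.float64(-169.7), np.float64(1.6)), (63, np.float64(-168.8), np.float64(1.3)), (70, np.float64(-167.6), np.float64(1.8)), (77, np.float64(-169.4), np.float64(-25.0)), (84, np.float64(-169.4), np.float64(-74.1))]
```

View pics/s4.png

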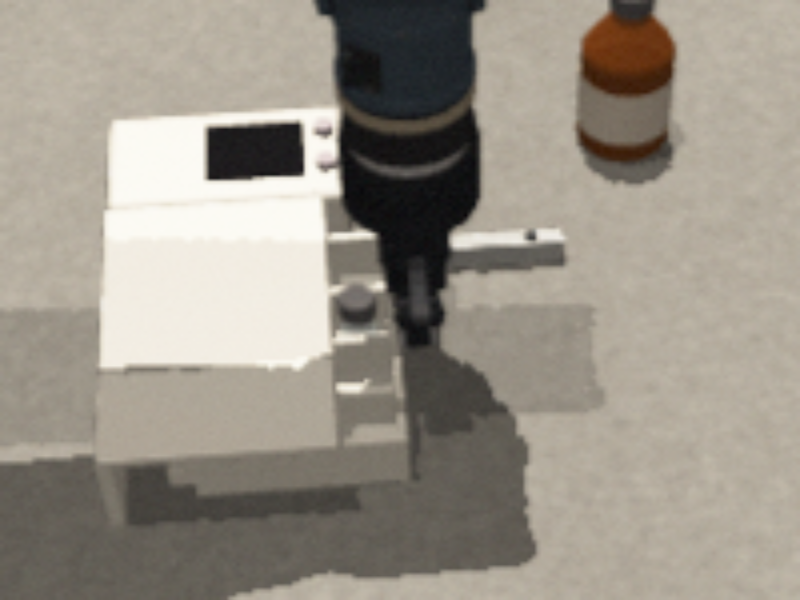

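Contact with the stop is at tray face about dock x 83, i.e. stop near -36 mm, within the given range. Now I settle the right side: nudge the right wall left, then re-seat at the lip.

Request:
jog_arm:
  motion:
    - {"delta_pos":[-20,0,0],"dr":[0,0,0],"jaw":0}
    - {"delta_pos":[-25,-40,0],"dr":[0,0,0],"jaw":0}
    - {"delta_pos":[-25,-85,0],"dr":[0,0,0],"jaw":0}
    - {"delta_pos":[-20,-128,0],"dr":[0,0,0],"jaw":0}
    - {"delta_pos":[0,-128,0],"dr":[0,0,0],"jaw":0}

```text
clock: 22.15
ee_pos: [0.4729, -0.1021, 0.0149]
tcp_rot: [-0.056, -3.139, 0.001]
contact_force: [-0.3, 0.1, 0.3]
gripper_width: -0.0001
```

Request:
jog_arm:
  motion:
    - {"delta_pos":[15,0,0],"dr":[0,0,0],"jaw":0}
    - {"delta_pos":[30,0,0],"dr":[0,0,0],"jaw":0}
    - {"delta_pos":[30,4,0],"dr":[0,0,0],"jaw":0}
    - {"delta_pos":[30,8,0],"dr":[0,0,0],"jaw":0}
    - {"delta_pos":[30,11,0],"dr":[0,0,0],"jaw":0}

```text
clock: 22.65
ee_pos: [0.4434, -0.0856, 0.0148]
tcp_rot: [-0.047, -3.139, -0.002]
contact_force: [0.3, 0.0, -0.3]
gripper_width: -0.0
```

```bash
python3 - <<'E'
from h import *
o=env.observe(); print(w2d(o["ee_pos"]),o["ee_pos"],o["contact_force"])
a=env.snapshot("top");b=env.snapshot("side")
for n,s in(("t",a),("s",b)):
  W=cloud(s); z=W[...,2]; m=(z>.05)&(z<.06); q=(W[m][:,:2]-O)@D*1000
  q=q[(q[:,0]>76)&(q[:,0]<92)&(q[:,1]>-150)&(q[:,1]<-20)]
  l=cv2.fitLine(q.astype(np.float32),cv2.DIST_HUBER,0,.01,.01).ravel(); print(n,len(q),l,np.degrees(np.arctan(-l[0]/l[1])),"deg ccw; x range",np.percentile(q[:,0],[5,95]))
E
```

```text
[ 0.06229586 -0.18644015] [ 0.44340889 -0.08560491  0.01480941] [ 0.25298637  0.03282675 -0.2772089 ]
t 81 [ 4.5595765e-03 -9.9998963e-01  8.1059814e+01 -7.6042160e+01] 0.26124537 deg ccw; x range [78.86796252 83.47957174]Traceback (most recent call last):
  File "<stdin>", line 7, in <module>
cv2.error: OpenCV(4.12.0) /io/opencv/modules/imgproc/src/linefit.cpp:50: error: (-215:Assertion failed) count > 0 in function 'fitLine2D_wods'
```

Request:
jog_arm:
  motion:
    - {"delta_pos":[0,1,0],"dr":[0,0,0],"jaw":0}
    - {"delta_pos":[0,2,0],"dr":[0,0,0],"jaw":0}
    - {"delta_pos":[0,3,0],"dr":[0,0,0],"jaw":0}
    - {"delta_pos":[0,4,0],"dr":[0,0,0],"jaw":0}
    - {"delta_pos":[0,4.5,0],"dr":[0,0,0],"jaw":0}

```text
clock: 23.25
ee_pos: [0.4443, -0.0821, 0.0153]
tcp_rot: [-0.048, -3.141, -0.0]
contact_force: [0.5, -0.7, -0.3]
gripper_width: 0.0004
```

Request:
jog_arm:
  motion:
    - {"delta_pos":[0,0.4,0],"dr":[0,0,0],"jaw":0}
    - {"delta_pos":[0,0.8,0],"dr":[0,0,0],"jaw":0}
    - {"delta_pos":[0,1.2,0],"dr":[0,0,0],"jaw":0}
    - {"delta_pos":[0,1.2,0],"dr":[0,0,0],"jaw":0}
    - {"delta_pos":[0,1.2,0],"dr":[0,0,0],"jaw":0}

```text
clock: 23.75
ee_pos: [0.4443, -0.0813, 0.0153]
tcp_rot: [-0.049, -3.141, 0.001]
contact_force: [-0.6, -1.3, -0.3]
gripper_width: 0.0003
```

Request:
jog_arm:
  motion:
    - {"delta_pos":[0,0.4,0],"dr":[0,0,0],"jaw":0}
    - {"delta_pos":[0,0.8,0],"dr":[0,0,0],"jaw":0}
    - {"delta_pos":[0,1.2,0],"dr":[0,0,0],"jaw":0}
    - {"delta_pos":[0,1.6,0],"dr":[0,0,0],"jaw":0}
    - {"delta_pos":[0,1.6,0],"dr":[0,0,0],"jaw":0}

```text
clock: 24.25
ee_pos: [0.4447, -0.0808, 0.0154]
tcp_rot: [0.05, 3.141, -0.005]
contact_force: [1.9, -6.1, -1.3]
gripper_width: 0.0001
```

Request:
jog_arm:
  motion:
    - {"delta_pos":[0,0.4,0],"dr":[0,0,0],"jaw":0}
    - {"delta_pos":[0,0.8,0],"dr":[0,0,0],"jaw":0}
    - {"delta_pos":[0,1,0],"dr":[0,0,0],"jaw":0}
    - {"delta_pos":[0,1,0],"dr":[0,0,0],"jaw":0}
    - {"delta_pos":[0,1,0],"dr":[0,0,0],"jaw":0}

```text
clock: 24.75
ee_pos: [0.4447, -0.0808, 0.0155]
tcp_rot: [0.05, 3.141, -0.009]
contact_force: [-0.8, -7.9, -2.0]
gripper_width: -0.0
```

Firm on the rail. Back to the lip for a last seat.

Request:
jog_arm:
  motion:
    - {"delta_pos":[0,-16,0],"dr":[0,0,0],"jaw":0}
    - {"delta_pos":[-45,-16,0],"dr":[0,0,0],"jaw":0}
    - {"delta_pos":[-56,10,0],"dr":[0,0,0],"jaw":0}
    - {"delta_pos":[-56,50,0],"dr":[0,0,0],"jaw":0}
    - {"delta_pos":[-56,88,0],"dr":[0,0,0],"jaw":0}

```text
clock: 25.25
ee_pos: [0.5032, 0.0097, 0.015]
tcp_rot: [-0.05, -3.14, -0.004]
contact_force: [0.1, 0.5, 0.7]
gripper_width: -0.0
```

Request:
jog_arm:
  motion:
    - {"delta_pos":[4,0,0],"dr":[0,0,0],"jaw":0}
    - {"delta_pos":[8,0,0],"dr":[0,0,0],"jaw":0}
    - {"delta_pos":[12,0,0],"dr":[0,0,0],"jaw":0}
    - {"delta_pos":[15,0,0],"dr":[0,0,0],"jaw":0}
    - {"delta_pos":[17,0,0],"dr":[0,0,0],"jaw":0}

```text
clock: 25.75
ee_pos: [0.4857, 0.0075, 0.0153]
tcp_rot: [-0.051, -3.141, -0.0]
contact_force: [-0.5, -0.1, -0.2]
gripper_width: -0.0
```

```bash
python3 - <<'E'
from h import *
o=env.observe(); print(w2d(o["ee_pos"]),o["ee_pos"],o["contact_force"])
E
```

```text
[ 0.10168752 -0.09204508] [0.48574614 0.00750625 0.01533696] [-0.49200663 -0.09049123 -0.24064294]
```

Request:
jog_arm:
  motion:
    - {"delta_pos":[1,0,0],"dr":[0,0,0],"jaw":0}
    - {"delta_pos":[2,0,0],"dr":[0,0,0],"jaw":0}
    - {"delta_pos":[3,0,0],"dr":[0,0,0],"jaw":0}
    - {"delta_pos":[4,0,0],"dr":[0,0,0],"jaw":0}
    - {"delta_pos":[5,0,0],"dr":[0,0,0],"jaw":0}

```text
clock: 26.25
ee_pos: [0.4811, 0.0085, 0.0153]
tcp_rot: [0.048, 3.141, 0.0]
contact_force: [-0.6, 1.0, -1.0]
gripper_width: 0.0
```

Request:
jog_arm:
  motion:
    - {"delta_pos":[0.5,0,0],"dr":[0,0,0],"jaw":0}
    - {"delta_pos":[1,0,0],"dr":[0,0,0],"jaw":0}
    - {"delta_pos":[1.5,0,0],"dr":[0,0,0],"jaw":0}
    - {"delta_pos":[2,0,0],"dr":[0,0,0],"jaw":0}
    - {"delta_pos":[2,0,0],"dr":[0,0,0],"jaw":0}

```text
clock: 26.75
ee_pos: [0.4802, 0.0085, 0.0157]
tcp_rot: [0.048, 3.139, -0.0]
contact_force: [4.1, 0.4, -0.9]
gripper_width: -0.0002
```

Request:
jog_arm:
  motion:
    - {"delta_pos":[0.5,0,0],"dr":[0,0,0],"jaw":0}
    - {"delta_pos":[1,0,0],"dr":[0,0,0],"jaw":0}
    - {"delta_pos":[1.5,0,0],"dr":[0,0,0],"jaw":0}
    - {"delta_pos":[1.5,0,0],"dr":[0,0,0],"jaw":0}
    - {"delta_pos":[1.5,0,0],"dr":[0,0,0],"jaw":0}

```text
clock: 27.25
ee_pos: [0.4796, 0.0081, 0.0161]
tcp_rot: [0.049, 3.137, -0.001]
contact_force: [5.8, -0.9, -1.5]
gripper_width: -0.0
```

Request:
jog_arm:
  motion:
    - {"delta_pos":[0.5,0,0],"dr":[0,0,0],"jaw":0}
    - {"delta_pos":[1,0,0],"dr":[0,0,0],"jaw":0}
    - {"delta_pos":[1,0,0],"dr":[0,0,0],"jaw":0}
    - {"delta_pos":[1,0,0],"dr":[0,0,0],"jaw":0}
    - {"delta_pos":[1,0,0],"dr":[0,0,0],"jaw":0}

```text
clock: 27.75
ee_pos: [0.4795, 0.0081, 0.0166]
tcp_rot: [0.049, 3.135, -0.001]
contact_force: [6.9, -0.8, -1.7]
gripper_width: -0.0002
```

Request:
jog_arm:
  motion:
    - {"delta_pos":[0.5,0,0],"dr":[0,0,0],"jaw":0}
    - {"delta_pos":[1,0,0],"dr":[0,0,0],"jaw":0}
    - {"delta_pos":[1.5,0,0],"dr":[0,0,0],"jaw":0}
    - {"delta_pos":[1.5,0,0],"dr":[0,0,0],"jaw":0}
    - {"delta_pos":[1.5,0,0],"dr":[0,0,0],"jaw":0}

```text
clock: 28.25
ee_pos: [0.4793, 0.0081, 0.0173]
tcp_rot: [0.049, 3.133, -0.001]
contact_force: [8.1, -1.2, -0.4]
gripper_width: -0.0002
```

Request:
jog_arm:
  motion:
    - {"delta_pos":[-4,0,0],"dr":[0,0,0],"jaw":0}
    - {"delta_pos":[-10,0,0],"dr":[0,0,0],"jaw":0}
    - {"delta_pos":[-30,0,0],"dr":[0,0,0],"jaw":0}
    - {"delta_pos":[-60,0,-20],"dr":[0,0,0],"jaw":0}
    - {"delta_pos":[-90,0,-60],"dr":[0,0,0],"jaw":0}

```text
clock: 28.75
ee_pos: [0.5608, 0.0065, 0.0704]
tcp_rot: [-0.048, -3.128, -0.002]
contact_force: [0.7, -0.5, 0.3]
gripper_width: -0.0003
```

Request:
jog_arm:
  motion:
    - {"delta_pos":[-10,-45,-20],"dr":[0,0,0],"jaw":0}
    - {"delta_pos":[-10,-90,-40],"dr":[0,0,0],"jaw":0}
    - {"delta_pos":[-10,-135,-60],"dr":[0,0,0],"jaw":0}
    - {"delta_pos":[-10,-180,-80],"dr":[0,0,0],"jaw":0}
    - {"delta_pos":[-10,-225,-100],"dr":[0,0,0],"jaw":0}

```text
clock: 29.25
ee_pos: [0.5671, -0.2204, 0.1749]
tcp_rot: [-0.048, -3.138, -0.002]
contact_force: [-0.2, -0.2, 0.3]
gripper_width: -0.0
```

```bash
python3 - <<'E'
from h import *
a=env.snapshot("top");b=env.snapshot("side")
for n,s in(("t",a),("s",b)):
  W=cloud(s); z=W[...,2]; Q=(W[...,:2]-O)@D*1000
  def sel(lo,hi,x0,x1,y0,y1): 
    m=(z>lo)&(z<hi)&(Q[...,0]>x0)&(Q[...,0]<x1)&(Q[...,1]>y0)&(Q[...,1]<y1); return Q[m]
  q=sel(.051,.06,72,92,-150,-20)
  if len(q)>8:
    l=cv2.fitLine(q.astype(np.float32),cv2.DIST_HUBER,0,.01,.01).ravel(); print(n,"lip",len(q),l[2:],np.degrees(np.arctan(-l[0]/l[1])))
  w=sel(.033,.044,50,84,-12,12); print("left wall top y",len(w),np.percentile(w[:,1],[2,50,98]).round(1) if len(w) else "")
  w=sel(.033,.044,50,84,-185,-160); print("right wall y",len(w),np.percentile(w[:,1],[2,50,98]).round(1) if len(w) else "")
  w=sel(.012,.026,100,188,-5,20); print("rail y",len(w),np.percentile(w[:,1],[2,50,98]).round(1) if len(w) else "")
  for t in("bottle","beaker","jar"): print(t,[np.round(r["centre"],3) for r in env.find_in(t,s)][:1])
A=cv2.resize(a["color"][200:320,200:360],None,fx=5,fy=5); cv2.imwrite("pics/t5.png",A[...,::-1])
A=cv2.resize(b["color"][150:310,220:420],None,fx=4,fy=3.75)[:600]; cv2.imwrite("pics/s5.png",A[...,::-1])
E
```

```text
t lip 84 [ 80.93166 -85.59879] -0.478582
left wall top y 32 [-9.9 -4.3 -1.3]
right wall y 28 [-170.9 -168.3 -161.5]
rail y 154 [-0.8  5.1 11.2]
bottle [array([0.622, 0.205, 0.091])]
beaker [array([ 0.409, -0.345,  0.038])]
jar []
s lip 99 [ 78.94183  -87.391624] -0.08439131
left wall top y 44 [-6.  -2.5  4.9]
right wall y 52 [-169.5 -166.9 -162.4]
rail y 193 [ 0.1  5.2 14.3]
bottle [array([0.613, 0.194, 0.043])]
beaker [array([ 0.409, -0.32 ,  0.056])]
jar [array([ 0.633, -0.271,  0.059])]
```

View pics/t5.png

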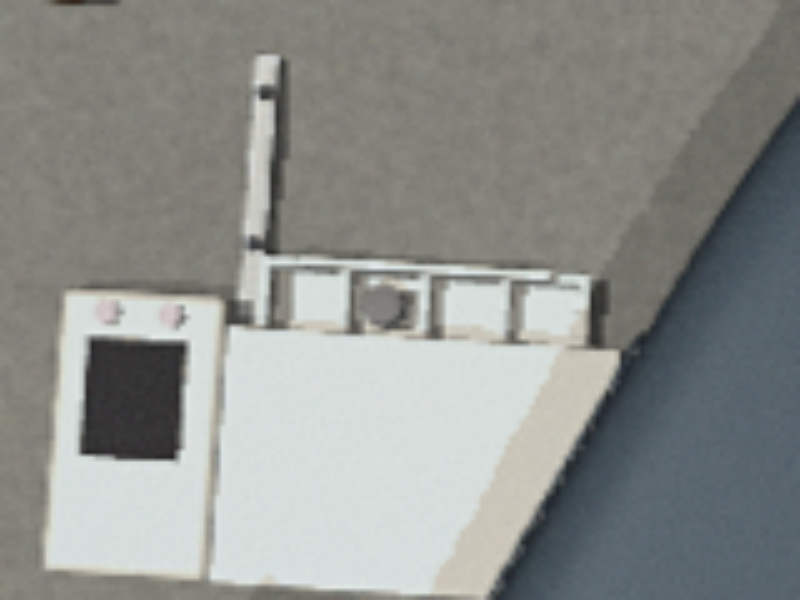

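View pics/s5.png

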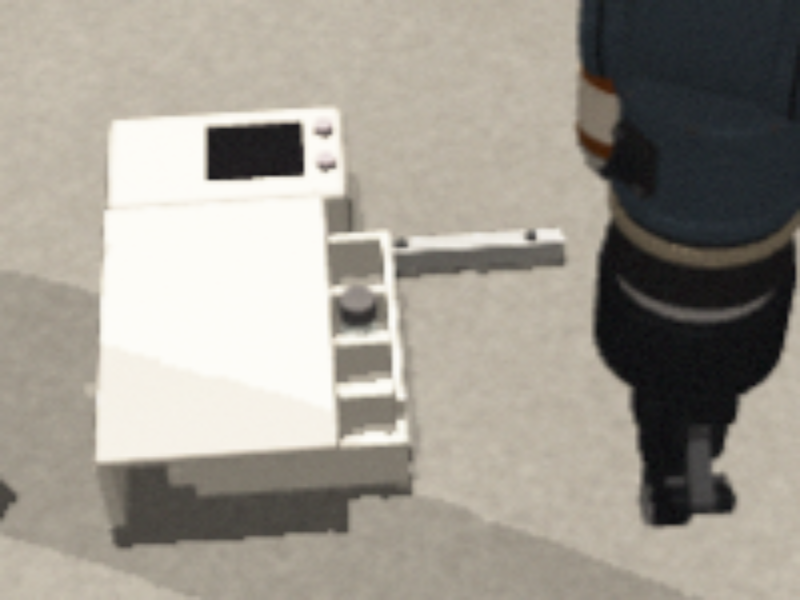

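The tray is seated, with its left wall at the rail and the visible vial upright. A last gentle right-wall nudge will confirm it is flush after the seat press.

```bash
python3 - <<'E'
from h import *
p=d2w(.065,-.198); go(p[0],p[1],.015)
E
```

```text
t 29.65 d [124.8 116.4 159.4] dr [ 0.1  -0.16  0.14]
```

Request:
jog_arm:
  motion:
    - {"delta_pos":[31,29,0],"dr":[0,0,0],"jaw":0}
    - {"delta_pos":[62,58,0],"dr":[0,0,0],"jaw":0}
    - {"delta_pos":[94,87,0],"dr":[0,0,0],"jaw":0}
    - {"delta_pos":[125,112,0],"dr":[0,0,0],"jaw":0}
    - {"delta_pos":[125,112,20],"dr":[0,0,0],"jaw":0}

```text
clock: 30.15
ee_pos: [0.445, -0.0999, 0.1576]
tcp_rot: [0.041, 3.139, -0.0]
contact_force: [0.5, -1.2, 0.0]
gripper_width: -0.0003
```

Request:
jog_arm:
  motion:
    - {"delta_pos":[0,0,30],"dr":[0,0,0],"jaw":0}
    - {"delta_pos":[0,0,65],"dr":[0,0,0],"jaw":0}
    - {"delta_pos":[0,0,100],"dr":[0,0,0],"jaw":0}
    - {"delta_pos":[0,0,130],"dr":[0,0,0],"jaw":0}
    - {"delta_pos":[0,0,140],"dr":[0,0,0],"jaw":0}

```text
clock: 30.65
ee_pos: [0.4428, -0.1008, 0.011]
tcp_rot: [-0.045, -3.133, -0.005]
contact_force: [-0.5, 0.3, -0.3]
gripper_width: -0.0001
```

```bash
python3 - <<'E'
from h import *
p=d2w(.065,-.182); go(p[0],p[1],.015); print(env.observe()["contact_force"])
E
```

```text
t 30.65 d [-2.8 19.7 -4. ] dr [ 0.16 -0.45  0.16]
[-0.47125011  0.32192932 -0.33040996]
```

Request:
jog_arm:
  motion:
    - {"delta_pos":[0,5,0],"dr":[0,0,0],"jaw":0}
    - {"delta_pos":[0,10,0],"dr":[0,0,0],"jaw":0}
    - {"delta_pos":[0,14,0],"dr":[0,0,0],"jaw":0}
    - {"delta_pos":[0,15,0],"dr":[0,0,0],"jaw":0}
    - {"delta_pos":[0,16,0],"dr":[0,0,0],"jaw":0}

```text
clock: 31.15
ee_pos: [0.4483, -0.0876, 0.0166]
tcp_rot: [0.048, 3.139, -0.001]
contact_force: [0.3, -0.1, -0.5]
gripper_width: 0.0003
```

Request:
jog_arm:
  motion:
    - {"delta_pos":[0,0.6,0],"dr":[0,0,0],"jaw":0}
    - {"delta_pos":[0,1.2,0],"dr":[0,0,0],"jaw":0}
    - {"delta_pos":[0,1.8,0],"dr":[0,0,0],"jaw":0}
    - {"delta_pos":[0,2.4,0],"dr":[0,0,0],"jaw":0}
    - {"delta_pos":[0,3,0],"dr":[0,0,0],"jaw":0}

```text
clock: 31.65
ee_pos: [0.4472, -0.0845, 0.0152]
tcp_rot: [-0.049, -3.141, -0.0]
contact_force: [0.1, 0.6, 0.4]
gripper_width: -0.0003
```

Request:
jog_arm:
  motion:
    - {"delta_pos":[0,0.6,0],"dr":[0,0,0],"jaw":0}
    - {"delta_pos":[0,1.2,0],"dr":[0,0,0],"jaw":0}
    - {"delta_pos":[0,1.8,0],"dr":[0,0,0],"jaw":0}
    - {"delta_pos":[0,2.4,0],"dr":[0,0,0],"jaw":0}
    - {"delta_pos":[0,3,0],"dr":[0,0,0],"jaw":0}

```text
clock: 32.15
ee_pos: [0.4474, -0.0814, 0.0153]
tcp_rot: [-0.048, -3.141, -0.0]
contact_force: [-0.1, 0.2, -0.9]
gripper_width: -0.0003
```

Request:
jog_arm:
  motion:
    - {"delta_pos":[0,0.6,0],"dr":[0,0,0],"jaw":0}
    - {"delta_pos":[0,1.2,0],"dr":[0,0,0],"jaw":0}
    - {"delta_pos":[0,1.8,0],"dr":[0,0,0],"jaw":0}
    - {"delta_pos":[0,1.8,0],"dr":[0,0,0],"jaw":0}
    - {"delta_pos":[0,1.8,0],"dr":[0,0,0],"jaw":0}

```text
clock: 32.65
ee_pos: [0.4478, -0.0809, 0.0154]
tcp_rot: [0.05, 3.141, -0.004]
contact_force: [1.0, -5.1, -3.2]
gripper_width: 0.0003
```

The wall is exactly where it was (-80.9 mm, 5 N, rigid), so it is flush. Withdraw and hand in.

Request:
jog_arm:
  motion:
    - {"delta_pos":[0,-6,0],"dr":[0,0,0],"jaw":0}
    - {"delta_pos":[0,-25,0],"dr":[0,0,0],"jaw":0}
    - {"delta_pos":[-20,-50,0],"dr":[0,0,0],"jaw":0}
    - {"delta_pos":[-40,-60,-40],"dr":[0,0,0],"jaw":0}
    - {"delta_pos":[-40,-60,-80],"dr":[0,0,0],"jaw":0}

```text
clock: 33.15
ee_pos: [0.4859, -0.1415, 0.0947]
tcp_rot: [-0.05, -3.139, -0.004]
contact_force: [0.7, -0.6, -0.0]
gripper_width: 0.0002
```

```bash
python3 - <<'E'
from h import *
s=env.snapshot("side")
W=cloud(s); z=W[...,2]; Q=(W[...,:2]-O)@D*1000
m=(z>.051)&(z<.06)&(Q[...,0]>72)&(Q[...,0]<92)&(Q[...,1]>-150)&(Q[...,1]<-20); q=Q[m]
l=cv2.fitLine(q.astype(np.float32),cv2.DIST_HUBER,0,.01,.01).ravel(); print("lip",len(q),l[2:],np.degrees(np.arctan(-l[0]/l[1])))
print(env.observe()["ee_pos"],env.observe()["contact_force"]); print(env.sign_off())
E
```

```text
lip 22 [  78.90991 -133.86804] 5.3856215
[ 0.48985524 -0.14278126  0.10367489] [ 1.16879748 -0.33742916  4.57642059]
the job is handed in; nothing more can be done
None
```

I dragged the white tray by its far lip with shut fingertips, nudged its right wall until it lay against the rail, and pulled it on until it met the end stop. I then re-seated it at both places, withdrew and handed the job in at about 33 s; no verdict is reported.

**Stop:** The tray went rigid at tray far face dock x about +83 mm, which puts the stop near -36 mm. A second press to about 8 N at the finger moved it no further. The seat pin itself could not be seen; "home" rests on that rigid feel.

**Rail:** The final 5 N nudge met the right wall where it had been when flush. The lip yaw error was within about 0.5° in both camera fits.

**Forces:** The readings I saw never exceeded about 9 N.

**Vials and glassware:** All four vials stood upright after the first drag. At the end only one was visible and upright; the other three were under the hood. The bottle, beaker and jar stayed put in the top view, or in the side view for the jar. The side view's bottle reading differed by about 2 cm, and at a different height (arm partly in view).

**Checks that failed or disagreed:**
- The very last lip fit gave 5.4° from only 22 points, with the arm hiding most of the lip. It contradicts the two clear fits before it, so I disregarded it.
- The force reading at hand-in showed 4.6 N in z with the tool in free air at 104 mm, still settling. I put that down to arm motion rather than contact.

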